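# Feel a rack foot plate onto its anchor studs

## Task

Take the long two-hole rack foot plate by its upright stub and fit it on the slotted steel channel, so that both studs come up through its two holes and it lies flush on the channel; then let go. Exactly where the studs are clamped along the slot is not known: rest the plate lightly on the stud tips and slide it along the channel until you feel the holes drop over them. Be gentle, never pressing the plate on the channel or its studs harder than about 20 N, do not drop it, and leave the square four-hole foot plate and the other loose things where they are.

Things in the scene. Friction and masses are not known exactly. Their poses are not given: they have to be found in the camera images.
- channel: Slotted steel channel bolted to the bench, 41 mm wide (its x), 280 mm long (its y; a 35 mm long, 4 mm thick bolted tab follows at each end), 41 mm high. Origin: centre of its underside, on the bench; z up. A 22 mm slot runs along the middle of its open top; in it a strip with two upright studs is clamped tight (see slot_mid).
- slot_mid (a point): Point on the channel's axis, 59 mm above the bench: the height of the stud tips (18 mm above the channel's top). The two steel studs, 10 mm thick, flat tips without taper, stand on the channel's centre line, 70 mm apart along its y. Their mid-point lies up to 24 mm either way along y from this point; that offset is not measured. They do not yield.
- footplate_mid (a point): Long foot plate, lying flat on the bench: steel, 60 (its x) by 180 (its y) by 6 mm, two 14 mm through holes on its long centre line at y = +35 and -35 mm, in the middle an upright square-tube stub 30 (x) by 36 mm (y), its top 70 mm above the underside. The point: on the stub's axis, 35 mm above the underside, z up. Same after half a turn. 0.5 to 0.75 kg. Seated: point 76 mm above bench.
- square_foot_mid (a point): Another foot plate, to be left alone: 100 by 100 by 6 mm, four holes of 14 mm near its corners, the same stub (70 mm high in all). The point lies on the stub's axis 35 mm above the underside.
- wrench_mid (a point): Loose bystander, to be left where it is: a spanner lying flat, some 160 to 200 mm long (its x); the point is at its origin, 4 mm above the bench.
- jar_mid (a point): Loose bystander, to be left where it is: a lidded jar, 60 mm in diameter, 90 mm tall; the point is its centre.
- carton_mid (a point): Loose bystander, to be left where it is: a cardboard carton 110 (x) by 80 (y) by 60 mm tall; the point is its centre.
- beam_end_mid (a point): Loose bystander, to be left where it is: an orange beam offcut 40 (x) by 120 (y) by 50 mm tall; the point is its centre.
- packer_mid (a point): Loose bystander, to be left where it is: a wooden packer 70 (x) by 50 (y) by 12 mm thick, lying flat; the point is its centre.
Mind the look-alikes: they are no part of the job. What is shaped like the part that bears footplate_mid but pink is not meant. What is shaped like the part that bears square_foot_mid but red is not meant.

How it is judged:
By the outcome, as a careful person would: the job done as asked, in the order asked, and still so for the second after the job is handed in, with the robot touching nothing.
It also fails if it takes over 64 s, if anything falls off the work surface, if the arm or the gripper's body presses on something with over 40 N, if the wrist force passes 120 N, or if a joint passes its speed limit or range.

## Robot

A 7-joint arm with a two-finger parallel gripper is mounted at the origin on the work surface. World frame = base frame: x ahead of the robot, y to its left, z up, the work surface at z = 0. Lengths are in m, angles in rad, forces in N, time in s.
With the tool pointing down it reaches from about 0.4 to 0.9 m from the base axis. Payload 5.6 kg.
Tool frame: the origin (TCP) lies midway between the tips of the shut fingers; the grasp point (between the pads) lies 19 mm behind it; z points along the fingers, y is the line along which they close (so a half turn about z gives the same grasp; the last joint's range is limited). The gripper opens to 92 mm and grips with 3 to 60 N. Pads are 20 mm wide; open, the fingers measure 128 mm over their backs; the gripper's body (75 mm by 189 mm) begins 69 mm behind the grasp point.
Start: joints at [-1.305, 0.468, -0.012, 1.603, 0.006, 1.071, -0.056], TCP at [0.198, 0.619, 0.215] pointing down, gripper open.
Joint ranges: [-2.53, 2.53], [-0.31, 2.02], [-1.57, 1.55], [0.28, 2.44], [-1.29, 4.43], [0.15, 1.84], [-2.92, 2.92]. Speed limits (rad/s): [2.57, 2.57, 3.14, 3.14, 3.14, 3.14, 3.14].

## Interface

Orientations are given as a 3x3 rotation matrix whose columns are the frame's x, y, z axes.
In Python, from station import env, effector, solver, viewer, workorder, search_frame, tip_of gives the robot as it stands. Calls block until the motion is done:
- env.reach(position, orientation): joint-space move of the TCP to a pose.
- env.movel(position, frame=None, rate=0.15): straight line of the TCP; frame=None keeps the orientation; rate is the mean speed in m/s.
- env.goto_joints(angles): joint-space move.
- effector.release() and effector.grasp(squeeze=None): open the fingers fully, or close them until they stop; squeeze is the grip in N (None keeps the last).
- env.pause(seconds).
- solver.inverse_kinematics(position, orientation): joint angles nearest the present ones, or None.
- env.sense(): the state.
- viewer.read_camera(name): name is "scene" or "top"; returns (picture, depth): 400x640x3 uint8, red, green, blue; 400x640 float32, m along the optical axis (not along the pixel's ray), 0 where there is no reading.
- viewer.camera_info(name): a dict with "intrinsics" (3x3 intrinsics, pixels), "eye" and "rotation" of the camera in the world. Camera axes: x right, y up, looking along -z (the intrinsics and any distortion apply to the point x, -y, -z); pixel columns grow to the right and rows downward; lengths in m; the calibration is good to about 2 mm. A picture is of the moment at which its call begins. camera_info takes no time and is no camera call.
A pose or a line that the arm cannot do raises env.PlanningError and nothing moves.
- workorder.finish_job(): hands the job in; it is judged then, once.
Trained networks look in the newest picture that a camera, given by its name, has taken for a name from the list of things; names that differ only in an ending like _2 or _b are one class to them, and where a whole thing is asked for, a point or a joint stands for the part that bears it (a point fixed in the world has none). Each returns a list of dicts, best first, with "score" (0 to 1); they miss things now and then, are a little off and sometimes report something else, mostly with a low value. They report only what shows in the picture. A call takes as long as a camera call. They do not tell look-alikes from the thing itself.
- search_frame(camera, name): "at" ([x, y, z] in m, in world coordinates, good to about 4 mm: the middle of the surface that is visible of it).
- tip_of(camera, name): "at" ([x, y, z] in m, in world coordinates, good to about 4 mm: a listed point, or the origin of a listed thing).
The state is a dict: "t": time; "joint_positions": joint angles; "joint_velocities": joint speeds; "tau": joint torques, N m; "ee_pos": TCP position; "tcp_rot": TCP orientation; "wrist_force": force on the tool from outside, world axes, zero at the start; "moment": the same for the moment, N m; "gripper_width": finger opening in m; "grasp_force": force on a finger pad.
Only numpy, scipy, OpenCV 4.12 (cv2) and the standard library are available. Lean on these libraries where they do the work, as an engineer would, in place of code of your own. Each camera call takes 0.05 s, during which the arm holds its last target. There are 200 camera calls.

## Working session

There is one attempt and no reset: what is moved stays moved. The work goes in short steps, each a Python script; the robot and the scene stay as the last script left them, time stands still between calls to the robot, and variables do not carry over. Pictures are saved under pics/ and viewed, at most 10 in all, crops included, and the job is handed in when it is done.

```bash
ls; mkdir -p pics; python3 - <<'E'
from station import *
import cv2,numpy as np
for c in("top","scene"):
    p,d=viewer.read_camera(c); cv2.imwrite(f"pics/{c}0.png",p[...,::-1]); np.save(f"{c}0.npy",d)
    i=viewer.camera_info(c); print(c,i)
    for n in("channel","slot_mid","footplate_mid","square_foot_mid"):
        print(n,[(np.round(r["at"],3),round(r["score"],2)) for r in tip_of(c,n)])
s=env.sense();print(s["t"],s["wrist_force"],s["gripper_width"],s["tcp_rot"])
E
```

```text
pics
top {'intrinsics': array([[513.46487687,   0.        , 314.6056794 ],
       [  0.        , 513.46487687, 196.93871601],
       [  0.        ,   0.        ,   1.        ]]), 'eye': array([ 0.35697313, -0.01260157,  1.63931137]), 'rotation': array([[ 0.00638427,  0.99683146, -0.0792861 ],
       [-0.99996214,  0.00589524, -0.00640048],
       [-0.00591279,  0.07932396,  0.99683135]])}
channel [(array([0.496, 0.231, 0.   ]), 0.85), (array([ 0.332, -0.234,  0.007]), 0.74)]
slot_mid [(array([0.495, 0.225, 0.06 ]), 0.9)]
footplate_mid [(array([ 0.197, -0.361,  0.034]), 0.81), (array([ 0.478, -0.158,  0.035]), 0.74), (array([ 0.609, -0.246,  0.037]), 0.5)]
square_foot_mid [(array([ 0.61 , -0.245,  0.038]), 0.95), (array([ 0.337, -0.075,  0.039]), 0.67), (array([ 0.477, -0.159,  0.035]), 0.59)]
scene {'intrinsics': array([[433.85432337,   0.        , 320.8311014 ],
       [  0.        , 433.85432337, 192.82252635],
       [  0.        ,   0.        ,   1.        ]]), 'eye': array([ 1.10055455, -0.43328366,  0.90275732]), 'rotation': array([[ 0.55738814, -0.60422591,  0.56941155],
       [ 0.83023531,  0.4012827 , -0.38688697],
       [ 0.00527213,  0.68839178,  0.7253199 ]])}
channel [(array([0.495, 0.232, 0.002]), 0.85)]
slot_mid [(array([0.499, 0.229, 0.058]), 0.93)]
footplate_mid [(array([ 0.476, -0.157,  0.031]), 0.77), (array([ 0.2 , -0.36,  0.04]), 0.62)]
square_foot_mid [(array([ 0.613, -0.242,  0.035]), 0.94), (array([ 0.336, -0.07 ,  0.039]), 0.77), (array([ 0.475, -0.156,  0.032]), 0.24)]
0.5 [ 0.72280404  0.10395718 -0.22876273] 0.0918675756819657 [[-9.52678820e-01  3.03978726e-01 -3.54230633e-07]
 [ 3.03978725e-01  9.52678816e-01 -9.15907741e-05]
 [-2.75041788e-05 -8.73642692e-05 -9.99999996e-01]]
```

View pics/top0.png

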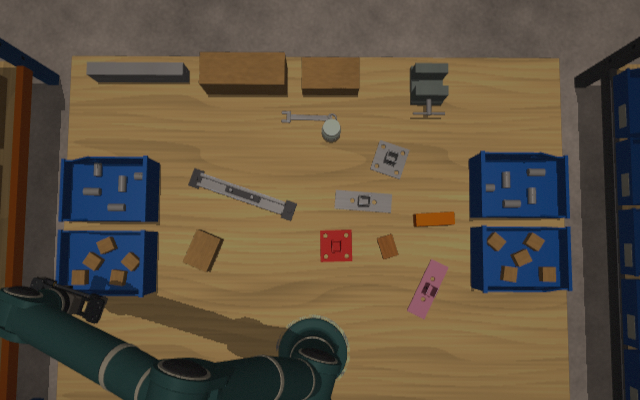

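View pics/scene0.png

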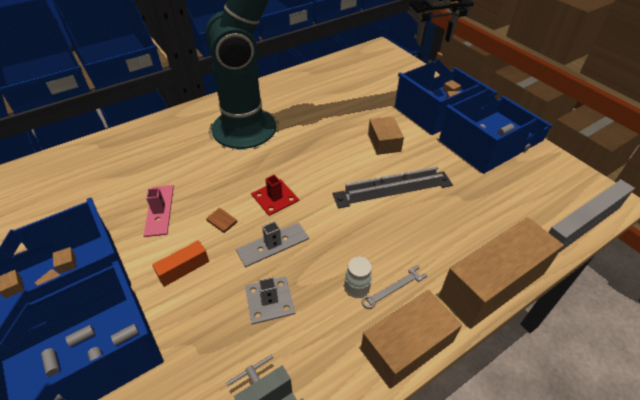

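The top view shows the grey long plate at pixel (363,201), the square one at (390,158), the channel at (242,195), the pink look-alike at (428,288) and the red one at (336,246). Next I measure the yaws and any stud hints from depth.

```bash
cat > h.py <<'E'
from station import *
import cv2,numpy as np
def cloud(c,p=None,d=None):
    if p is None: p,d=viewer.read_camera(c)
    i=viewer.camera_info(c);K=i["intrinsics"]
    v,u=np.mgrid[:400,:640]
    P=np.stack([(u-K[0,2])/K[0,0]*d,-(v-K[1,2])/K[1,1]*d,-d],-1)@i["rotation"].T+i["eye"]
    return p,P,d>0
def rect(P2):
    r=cv2.minAreaRect((P2*1000).astype(np.float32)); b=cv2.boxPoints(r)
    e=max((b[1]-b[0],b[2]-b[1]),key=np.linalg.norm)
    return np.array(r[0])/1000,np.array(r[1]),np.arctan2(e[1],e[0])
E
python3 - <<'E'
from h import *
np.set_printoptions(precision=4,suppress=True)
for c in("top","scene"):
    p=cv2.imread(f"pics/{c}0.png")[...,::-1];d=np.load(f"{c}0.npy")
    p,P,ok=cloud(c,p,d);z=P[...,2];sat=cv2.cvtColor(p,cv2.COLOR_RGB2HSV)[...,1]
    n=lambda x,y,r:ok&(np.hypot(P[...,0]-x,P[...,1]-y)<r)
    m=n(.477,-.158,.115)
    q=m&(abs(z)<.02)&(sat<60);q=cv2.morphologyEx(q.astype(np.uint8),cv2.MORPH_OPEN,np.ones((3,3)))>0
    print(c,"plate",q.sum(),*rect(P[q][:,:2]),np.median(z[q]))
    q=m&(z>.06);print("stub",q.sum(),*rect(P[q][:,:2]),np.median(z[q]))
    m=n(.496,.23,.15); q=m&(z>.033)&(z<.048);print("chan",q.sum(),*rect(P[q][:,:2]),np.median(z[q]))
    q=m&(z>.05);print("studs",q.sum());print(P[q])
p=cv2.imread("pics/top0.png")
a=cv2.resize(p[165:225,180:305],None,fx=6,fy=6,interpolation=cv2.INTER_CUBIC);cv2.imwrite("pics/c1.png",a)
p=cv2.imread("pics/scene0.png")
a=cv2.resize(p[155:265,230:460],None,fx=3.4,fy=3.4,interpolation=cv2.INTER_CUBIC);cv2.imwrite("pics/c2.png",a)
E
```

```text
top plate 919 [ 0.5178 -0.1586] [179.0533 143.0885] 1.5009673 0.005684818789556845
stub 48 [ 0.4764 -0.1553] [34.6598 31.0681] 1.5397418 0.06919527008588922
chan 685 [0.4967 0.2308] [280.9845  41.1925] 1.242218 0.04018870102413841
studs 25
[[0.553  0.3525 0.0504]
 [0.5123 0.323  0.0525]
 [0.5084 0.2618 0.0642]
 [0.5089 0.2596 0.0588]
 [0.5087 0.2561 0.061 ]
 [0.5059 0.2629 0.0572]
 [0.5064 0.2606 0.0525]
 [0.5064 0.2575 0.0527]
 [0.5033 0.2637 0.0522]
 [0.5024 0.259  0.0616]
 [0.5029 0.2569 0.056 ]
 [0.5002 0.2889 0.0502]
 [0.4878 0.2417 0.0518]
 [0.4872 0.1937 0.0622]
 [0.4881 0.1919 0.0525]
 [0.4844 0.1973 0.0584]
 [0.4845 0.1942 0.0583]
 [0.4844 0.191  0.0591]
 [0.4813 0.1971 0.0596]
 [0.4813 0.194  0.0592]
 [0.4809 0.1903 0.0643]
 [0.4815 0.1881 0.0572]
 [0.4788 0.1919 0.0512]
 [0.4542 0.1481 0.0511]
 [0.442  0.1201 0.0508]]
scene plate 1152 [ 0.5165 -0.1604] [179.3155 144.6982] 1.4941053 0.006608144155017925
stub 127 [ 0.4745 -0.1581] [37.2394 32.6349] 1.5082362 0.06757764890969187
chan 875 [0.4946 0.2296] [281.702   47.7092] 1.2351347 0.03998915105561607
studs 30
[[0.4993 0.2582 0.0572]
 [0.5014 0.2599 0.0579]
 [0.5042 0.2608 0.0598]
 [0.5036 0.254  0.059 ]
 [0.5056 0.2559 0.0596]
 [0.5089 0.2561 0.0621]
 [0.5099 0.2592 0.0612]
 [0.5033 0.2552 0.0542]
 [0.5077 0.2543 0.0582]
 [0.5097 0.2561 0.0589]
 [0.5051 0.254  0.0523]
 [0.5077 0.2551 0.0539]
 [0.5105 0.256  0.0557]
 [0.4747 0.1951 0.0555]
 [0.4776 0.196  0.0574]
 [0.4821 0.1953 0.0614]
 [0.509  0.2545 0.0514]
 [0.4824 0.1879 0.0618]
 [0.4803 0.1939 0.0568]
 [0.4826 0.1954 0.0578]
 [0.4785 0.1886 0.0543]
 [0.4853 0.1855 0.0615]
 [0.4843 0.1904 0.058 ]
 [0.4895 0.189  0.0632]
 [0.4818 0.1858 0.0546]
 [0.4839 0.1875 0.0555]
 [0.4864 0.1889 0.0568]
 [0.4846 0.1946 0.0522]
 [0.4851 0.1869 0.0528]
 [0.4869 0.1889 0.0533]]
```

View pics/c1.png

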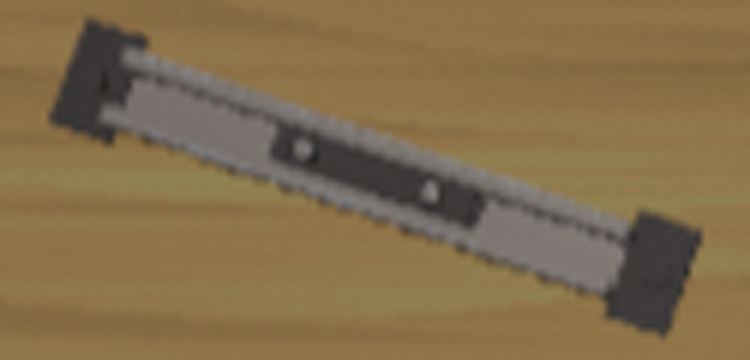

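View pics/c2.png

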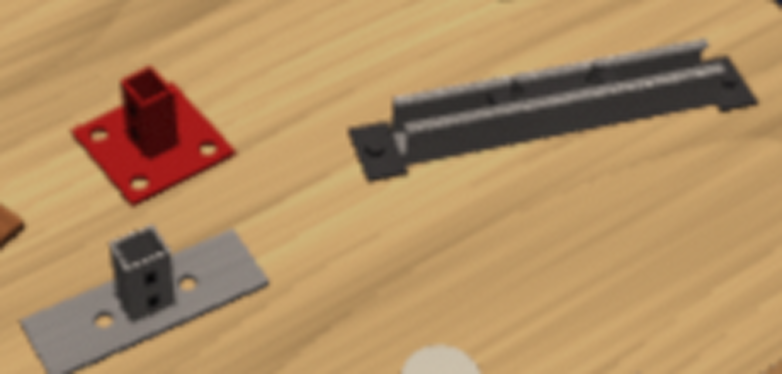

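The crops show the two studs as light dots near full-picture pixels (230.5,190) and (251.7,197). Depth puts them at about (0.506,0.2595) and (0.4835,0.1925), 70.7 mm apart. The midpoint is about 5 mm from the channel's centre. Next I refine the plate and channel fit and check the IK.

```bash
cat >> h.py <<'E'
def down(a):  # closing axis at world yaw a
    y=np.array([np.cos(a),np.sin(a),0]);z=np.array([0,0,-1.]);return np.stack([np.cross(y,z),y,z],1)
def comp(m,near):
    n,l,s,c=cv2.connectedComponentsWithStats(m.astype(np.uint8));k=l==1+np.argmax(s[1:,4]);return k
E
python3 - <<'E'
from h import *
np.set_printoptions(precision=4,suppress=True)
for c in("top","scene"):
    p=cv2.imread(f"pics/{c}0.png")[...,::-1];d=np.load(f"{c}0.npy")
    p,P,ok=cloud(c,p,d);z=P[...,2];sat=cv2.cvtColor(p,cv2.COLOR_RGB2HSV)[...,1]
    D=P[...,:2]-[.4755,-.157]
    q=ok&(abs(D[...,1])<.105)&(abs(D[...,0])<.048)&(z<.02)&(sat<60)
    q=comp(q,0); print(c,"plate",q.sum(),*rect(P[q][:,:2]))
    for (x,y) in((.506,.2595),(.4835,.1925)):
        q=ok&(np.hypot(P[...,0]-x,P[...,1]-y)<.011)&(z>.051);print("stud",q.sum(),P[q].mean(0),rect(P[q][:,:2])[0])
# stud centres from bright spots in top picture
p=cv2.imread("pics/top0.png",0);i=viewer.camera_info("top");K=i["intrinsics"]
for u0,v0 in((230.5,190),(251.7,197)):
    u0,v0=int(round(u0)),int(round(v0));w=p[v0-3:v0+4,u0-3:u0+4].astype(float);w=np.clip(w-90,0,None) ;
    v,u=np.mgrid[-3:4,-3:4];uc=u0+(u*w).sum()/w.sum();vc=v0+(v*w).sum()/w.sum()
    r=i["rotation"]@[(uc-K[0,2])/K[0,0],-(vc-K[1,2])/K[1,1],-1]
    print(uc,vc,(i["eye"]+r*(.059-i["eye"][2])/r[2])[:2])
for s in(0,np.pi):
    for pos,a in(((.4755,-.157,.02),1.5+s-np.pi/2),((.4755,-.157,.16),1.5+s-np.pi/2),((.4955,.227,.2),1.242+s-np.pi/2),((.4955,.227,.06),1.242+s-np.pi/2)):
        print(s,solver.inverse_kinematics(np.array(pos),down(a)))
E
```

```text
top plate 854 [ 0.4758 -0.1557] [179.0533  58.8635] 1.5009673
stud 9 [0.5059 0.2598 0.0574] [0.5059 0.2599]
stud 10 [0.4832 0.193  0.0582] [0.4827 0.1934]
scene plate 1130 [ 0.4755 -0.1572] [179.3155  62.4754] 1.4941052
stud 14 [0.5061 0.2564 0.0573] [0.5049 0.2574]
stud 16 [0.4829 0.1906 0.0571] [0.4816 0.1915]
229.3732394366197 190.40845070422534 [0.5014 0.2614]
251.35333333333332 196.58 [0.4826 0.193 ]
0 [-0.3375  0.6411  0.748   2.1234 -0.7328  0.6537  0.8514]
0 [-0.4575  0.3696  0.8683  2.0551 -0.3673  0.8753  0.547 ]
0 [-0.9031  0.3232  0.5039  1.9033 -0.1881  0.9614 -0.6415]
0 [-0.8504  0.5365  0.456   1.9942 -0.3616  0.6896 -0.4963]
3.141592653589793 [-0.6646  1.0891  1.3329  2.1386 -1.2583  1.1316 -1.8673]
3.141592653589793 [-0.7379  0.6551  1.3585  2.0662 -0.752   1.0588 -2.2152]
3.141592653589793 [-0.4228  0.3119 -0.0825  1.8723  0.0309  0.9586  2.2938]
3.141592653589793 [-0.3547  0.5158 -0.1706  1.9608  0.1343  0.6757  2.2044]
```

```bash
python3 - <<'E'
from h import *
np.set_printoptions(precision=3,suppress=True)
def st(l):
    s=env.sense();print(l,round(s["t"],2),s["ee_pos"],s["wrist_force"],s["moment"],round(s["gripper_width"],4),round(s["grasp_force"],1))
a=1.498-np.pi/2;R=down(a)
env.reach(np.array([.4757,-.1563,.15]),R);st("above")
env.movel(np.array([.4757,-.1563,.021]),rate=.12);st("down")
p,d=viewer.read_camera("scene");cv2.imwrite("pics/g1.png",cv2.resize(p[150:350,150:400],None,fx=3,fy=3)[...,::-1])
effector.grasp(45);st("grip")
env.movel(np.array([.4757,-.1563,.026]),rate=.03);st("lift5")
E
```

```text
above 3.41 [ 0.476 -0.155  0.15 ] [ 0.258  0.402 -0.699] [-0.068  0.023  0.001] 0.0916 0.0
down 4.63 [ 0.476 -0.157  0.022] [ 0.325 -0.176  0.123] [-0.124  0.054  0.031] 0.0918 0.0
grip 5.64 [ 0.476 -0.156  0.021] [ 0.649 -0.142  0.946] [-0.045  0.119  0.005] 0.0301 45.0
lift5 5.96 [ 0.475 -0.156  0.026] [-0.411 -0.386 -5.846] [-0.055  0.086  0.009] 0.0297 45.0
```

View pics/g1.png

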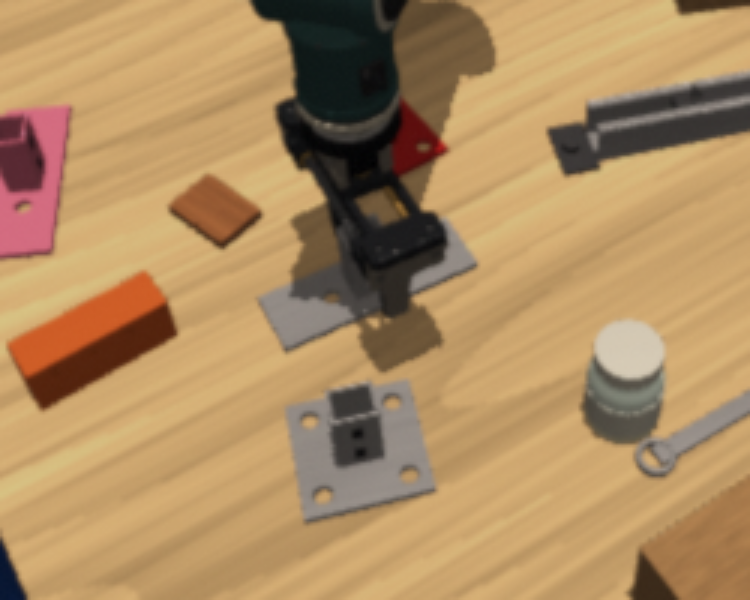

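The picture shows the fingers straddling the stub at crop pixel (370,260), and the neighbours are untouched. The plate is held and weighs about 6 N. Next I carry it over the channel and measure the plate against the channel with the same camera.

```bash
cat >> h.py <<'E'
np.set_printoptions(precision=4,suppress=True)
YAW=1.243
U=np.array([np.cos(YAW),np.sin(YAW)]);N=np.array([U[1],-U[0]])
def pos(al,la,z): return np.array([*(al*U+la*N),z])
def force(n=4):
    F=[]
    for _ in range(n): s=env.sense();F.append(s["wrist_force"]);env.pause(.01)
    return np.mean(F,0)
def st(l):
    s=env.sense();e=s["ee_pos"];print(l,round(s["t"],2),"al/la/z",np.array([e[:2]@U,e[:2]@N,e[2]]),force(),s["moment"],round(s["gripper_width"],4))
E
python3 - <<'E'
from h import *
R=down(YAW-np.pi/2)
env.movel(np.array([.4757,-.1563,.15]),rate=.15)
env.reach(pos(.3725,.3956,.17),R);st("over")
env.movel(pos(.3725,.3956,.10),rate=.1);env.pause(.3);st("hover")
print(env.sense()["tcp_rot"])
for c in("top","scene"):
    p,d=viewer.read_camera(c);np.save(f"{c}1.npy",d);cv2.imwrite(f"pics/{c}1.png",p[...,::-1])
    p,P,ok=cloud(c,p,d);z=P[...,2];D=np.stack([P[...,:2]@U-.3725,P[...,:2]@N-.3956],-1)
    q=ok&(abs(z-.085)<.012)&(abs(D[...,0])<.11)&(abs(D[...,1])<.045)&(abs(D[...,0])>.035)
    Q=D[q]*1000;print(c,q.sum(),rect(Q/1000),np.percentile(Q,[1,99],axis=0))
    for lo,hi in((-90,-45),(45,90)):
        k=(Q[:,0]>lo)&(Q[:,0]<hi);print(lo,k.sum(),np.percentile(Q[k,1],[3,97]),np.median(z[q][k]))
p=cv2.imread("pics/top1.png");cv2.imwrite("pics/g2.png",cv2.resize(p[150:240,170:320],None,fx=5,fy=5))
E
```

```text
over 8.36 al/la/z [0.3709 0.3965 0.1698] [-0.3498  0.0489 -5.8898] [-0.0408  0.057   0.0118] 0.0299
hover 9.54 al/la/z [0.3728 0.3957 0.1004] [-0.1085 -0.1196 -6.0449] [-0.079   0.0905  0.0288] 0.0301
[[ 0.3217  0.9468  0.0005]
 [ 0.9468 -0.3217  0.0006]
 [ 0.0007  0.0003 -1.    ]]
top 346 (array([-0.0623,  0.001 ]), array([59.8895, 53.8399]), np.float32(1.5600549)) [[-88.8177 -28.6071]
 [-36.1858  30.4251]]
-90 291 [-27.6181  29.2689] 0.08517306186158469Traceback (most recent call last):
  File "<stdin>", line 13, in <module>
    return _quantile_unchecked(
        a, q, axis, out, overwrite_input, method, keepdims, weights)
    return _ureduce(a,
                    func=_quantile_ureduce_func,
    ...<5 lines>...
                    overwrite_input=overwrite_input,
                    method=method)
    r = func(a, **kwargs)
    result = _quantile(arr,
                       quantiles=q,
    ...<2 lines>...
                       out=out,
                       weights=wgt)
    slices_having_nans = np.isnan(arr[-1, ...])
                                  ~~~^^^^^^^^^
IndexError: index -1 is out of bounds for axis 0 with size 0
```

```bash
python3 - <<'E'
from h import *
c="scene";p,d=viewer.read_camera(c);cv2.imwrite("pics/scene1.png",p[...,::-1])
p,P,ok=cloud(c,p,d);z=P[...,2];D=np.stack([P[...,:2]@U-.3725,P[...,:2]@N-.3956],-1)
q=ok&(abs(z-.085)<.012)&(abs(D[...,0])<.11)&(abs(D[...,1])<.045)&(abs(D[...,0])>.035)
Q=D[q]*1000;print(c,q.sum(),np.percentile(Q,[1,99],axis=0))
for lo,hi in((-90,-45),(45,90)):
    k=(Q[:,0]>lo)&(Q[:,0]<hi)
    if k.sum(): print(lo,k.sum(),np.percentile(Q[k,1],[3,97]),np.median(z[q][k]))
f0=force()
al,la=.3655,.3950
env.movel(pos(al,la,.084),rate=.06);env.pause(.1);st("84")
for z in np.arange(.0832,.0765,-.0008):
    env.movel(pos(al,la,z),rate=.02);f=force(3)-f0
    print(round(z,4),round(env.sense()["t"],2),f)
    if f[2]>2.5: break
st("end")
cv2.imwrite("pics/g2.png",cv2.resize(p[120:240,310:470],None,fx=4.5,fy=4.5)[...,::-1])
E
```

```text
scene 594 [[-91.2879 -29.6134]
 [ 87.48    30.7836]]
-90 279 [-29.112   29.4291] 0.08547165906963239
45 200 [-14.9368  30.6817] 0.08523027071726813
84 10.25 al/la/z [0.3656 0.3952 0.084 ] [ 0.2108  0.6374 -6.3805] [-0.0702  0.0748 -0.0381] 0.0297
0.0832 10.56 [ 0.2605 -0.1967 -0.4492]
0.0824 10.83 [-0.1866 -0.0367  0.3257]
0.0816 11.11 [ 0.2441 -0.1917 -0.3233]
0.0808 11.38 [ 0.3076  0.4206 -0.1563]
0.08 11.66 [ 0.1249  0.9634 -0.2417]
0.0792 11.93 [-2.9858 -1.1373 11.6679]
end 11.93 al/la/z [0.3655 0.3951 0.0799] [-3.2179 -1.0403  5.5156] [-0.2857  0.9035  0.0047] 0.0299
```

View pics/g2.png

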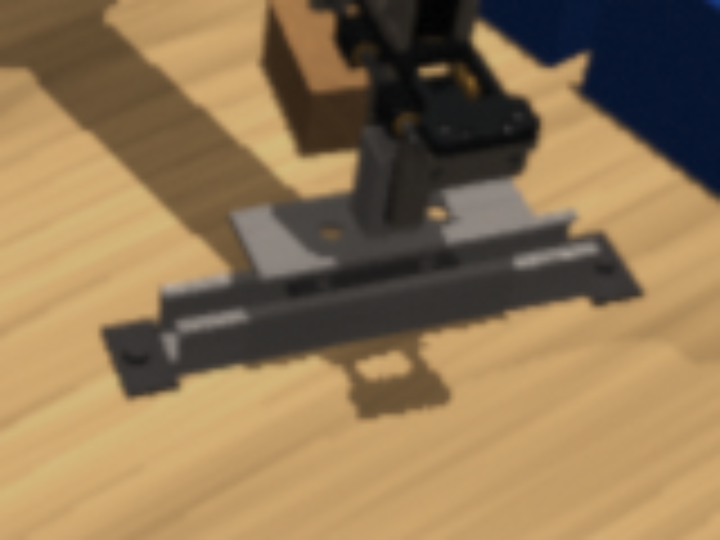

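The picture shows the plate hovering over the channel, its two holes at crop pixels (330,232) and (437,213) about above the studs. Contact on the stud tips is confirmed at commanded z of about 0.0795. I ease to about 4 N and slide along +y.

```bash
cat > slide.py <<'E'
from h import *
import sys
def slide(als,la,z,f0z=-6.1,target=5.):
    """1 mm steps with light z regulation; stop when the holes drop (no force 1 mm deeper)."""
    for al in als:
        env.movel(pos(al,la,z),rate=.02);f=force(3);fz=f[2]-f0z
        print(round(al,4),round(z,5),round(env.sense()["t"],2),f[:2],round(fz,2))
        if fz<1.5:
            env.movel(pos(al,la,z-.0008),rate=.02);g=force(3)[2]-f0z;print("  probe",round(g,2))
            z-=.0008
            if g<1.5:
                env.movel(pos(al,la,z-.001),rate=.02);g=force(3)[2]-f0z;print("  probe2",round(g,2))
                if g<6: return al,z-.001
                z-=.0006 if g<10 else 0
                env.movel(pos(al,la,z),rate=.02)
        fz=force(2)[2]-f0z
        z+=np.clip((fz-target)/15000,-.0004,.0006)
E
python3 - <<'E'
from slide import *
env.movel(pos(.3655,.3952,.0796),rate=.02)
print(slide(np.arange(.3655,.382,.001),.3952,.0796));st("end")
E
```

```text
0.3655 0.0796 12.49 [-3.7098 -0.5531] 11.36
0.3665 0.08006 12.78 [-0.8652 -0.6399] 5.84
0.3675 0.08011 13.07 [ 0.2269 -1.5715] 3.34
0.3685 0.07999 13.37 [ 0.006  -1.2518] 3.01
0.3695 0.07986 13.66 [ 0.0558 -1.8948] 3.64
0.3705 0.07977 13.95 [ 0.5027 -0.1499] 1.63
0.3715 0.07953 14.24 [-0.5427 -0.2839] -0.14
  probe -0.08
  probe2 0.04
(np.float64(0.3715), np.float64(0.07773137594628445))
end 14.79 al/la/z [0.3715 0.3952 0.0777] [-0.051   0.2986 -6.1534] [-0.0262  0.07    0.0283] 0.0298
```

The holes dropped over the studs. I centre slightly and lower with force watch.

```bash
python3 - <<'E'
from h import *
al,la,f0=.3727,.3952,force()
env.movel(pos(al,la,.0777),rate=.02);print(force()-f0)
zs=[.0762,.0742,.0722,.0702,.0682,.0662,.0646,.0638]+list(np.arange(.0633,.0595,-.0004))
for z in zs:
    env.movel(pos(al,la,z),rate=.02);f=force(3)-f0
    print(round(z,4),round(env.sense()["t"],2),f)
    if f[2]>2.5 or np.hypot(f[0],f[1])>6: break
st("end")
E
```

```text
[-0.0065  0.2842 -0.1369]
0.0762 15.42 [ 0.0279  0.0641 -0.0595]
0.0742 15.69 [ 0.3964  0.1708 -0.09  ]
0.0722 15.97 [-0.0821  0.0138 -0.6336]
0.0702 16.24 [ 0.1525 -0.0962 -0.0322]
0.0682 16.52 [-0.4774 -0.1355 -0.468 ]
0.0662 16.79 [0.1039 0.2239 0.2908]
0.0646 17.07 [-0.2196  0.2866 -0.0917]
0.0638 17.34 [-0.0944  0.0245  0.0051]
0.0633 17.62 [0.3115 0.5933 0.1906]
0.0629 17.89 [ 0.5133  0.2043 -0.7603]
0.0625 18.17 [-0.1236 -0.1931 -0.2775]
0.0621 18.44 [ 0.3652  0.128  -0.4979]
0.0617 18.72 [-1.9142 -0.498   4.7281]
end 18.72 al/la/z [0.3727 0.3952 0.062 ] [-1.8201 -0.2604 -0.1751] [-0.2281  0.3922 -0.0129] 0.0298
```

Contact came exactly 18 mm below the stud tips, at about 5 N, so the plate is seated. I release it, retreat and check.

```bash
python3 - <<'E'
from h import *
effector.release();env.pause(.2);st("rel")
env.movel(pos(.3727,.3952,.17),rate=.1);st("up")
env.reach(np.array([.198,.619,.215]),down(1.243-np.pi/2+.6)) if solver.inverse_kinematics(np.array([.198,.619,.215]),down(1.243-np.pi/2+.6)) is not None else None
env.pause(.2);st("away")
for c in("top","scene"):
    p,d=viewer.read_camera(c);p,P,ok=cloud(c,p,d);z=P[...,2];D=np.stack([P[...,:2]@U-.3727,P[...,:2]@N-.3952],-1)
    q=ok&(abs(D[...,0])<.087)&(abs(D[...,1])<.026)
    for lo,hi in((-.087,-.045),(-.026,.026),(.045,.087)):
        k=q&(D[...,0]>lo)&(D[...,0]<hi)&(z>.03);print(c,k.sum(),np.median(z[k]))
    cv2.imwrite(f"pics/{c}2.png",p[...,::-1])
    if c=="scene": cv2.imwrite("pics/g3.png",cv2.resize(p[120:240,310:470],None,fx=4.5,fy=4.5)[...,::-1])
E
```

```text
rel 19.96 al/la/z [0.3727 0.3952 0.0617] [-0.2047 -0.1991  0.5493] [-0.0621  0.0598  0.0074] 0.0918
up 21.23 al/la/z [0.3724 0.3949 0.1694] [-0.2203  0.1857 -0.1204] [-0.0541  0.1027  0.012 ] 0.092
away 23.26 al/la/z [ 0.6496 -0.0105  0.2151] [ 0.1025  0.0554 -0.4098] [-0.0665  0.0707 -0.0052] 0.0916
top 225 0.047062878104675354
top 291 0.05048492370640356
top 220 0.04746473277622365
scene 206 0.04747124901364713
scene 479 0.07991408900952446
scene 188 0.04709536848775775
```

View pics/g3.png

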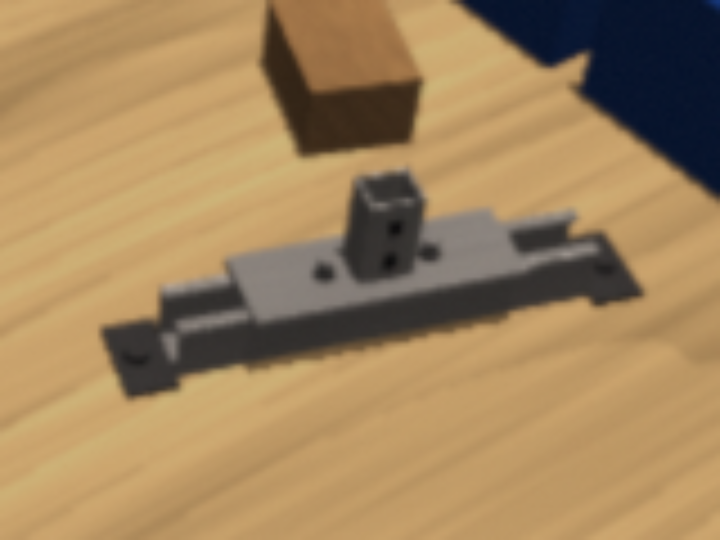

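View pics/top2.png

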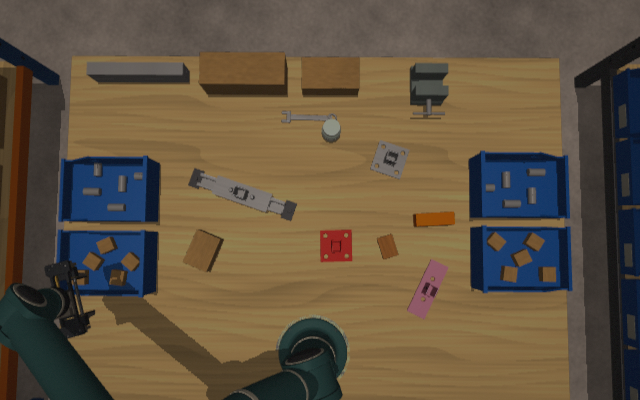

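The plate lies flat on the channel: its top is at 47 mm at both ends, and the studs stand up through the holes at crop pixels (324,270) and (431,252). Everything else is unmoved and the arm is clear.

```bash
python3 -c "
from station import *
print(workorder.finish_job())"
```

```text
the job is handed in; nothing more can be done
None
```

The long foot plate is seated flush on the channel with both studs through its holes and is released; measured contact forces peaked at about 12 N, nothing else was moved, and the job was handed in at about 23 s.

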